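# Turn the colour turret to orange

## Robot

A 7-joint arm with a two-finger parallel gripper is mounted at the origin on the work surface. World frame = base frame: x ahead of the robot, y to its left, z up, the work surface at z = 0. Lengths are in mm, angles in rad, forces in N, time in s.
With the tool pointing down it reaches from about 400 to 875 mm from the base axis. Payload 6.5 kg.
Tool frame: the origin (TCP) lies at the very end of the fingers, on their centre line; the grasp point (between the pads) lies 19 mm behind it; z points along the fingers, y is the direction in which the jaws open and shut (so a half turn about z gives the same grasp; the last joint's range is limited). The gripper opens to 85 mm and grips with 20 to 120 N. Pads are 22 mm wide; open, the fingers measure 114 mm over their backs; the gripper's body (76 mm by 85 mm) begins 54 mm behind the grasp point. The pads swing forward as they close: fully open they stand 13 mm farther back than shut.
Start: joints at [1.041, 0.536, -0.004, 1.538, 0.003, 1.067, -0.071], TCP at [290.772, -581.328, 231.29] pointing down, gripper open.
Joint ranges: [-2.7, 2.7], [-0.37, 2.16], [-1.27, 1.26], [0.24, 2.4], [-1.31, 4.45], [0.19, 1.91], [-2.76, 2.76]. Speed limits (rad/s): [2.39, 2.39, 3.14, 3.14, 3.14, 3.14, 3.14].

## Interface

Orientations are given as a 3x3 rotation matrix whose columns are the frame's x, y, z axes.
In Python, from cell import bot gives the robot as it stands. The module is installed in compiled form; this text tells all that it offers.
- The arm moves only by the tool send_rows, never from a script. Its arguments are lists of equal length, an entry for each row: "gripper": the finger opening in cm, from 0 to 8.54; "dp": the shift along the world's x, y, z in cm, a list of three; "turn": the turn about the world's z in degrees. In form: {"gripper": [gripper, ...], "dp": [[x, y, z], ...], "turn": [turn, ...]}. A call has 1 to 12 rows; each row shifts and turns the commanded pose from where the row before left it; what a row does not reach is not made up. A row lasts 1/12 s, in which the tool goes at most 41.7 mm and 7.16 degrees, less where a joint would pass 70% of its speed; a pose out of reach is approached as far as the arm can. A call with a gripper value outside its range is refused whole. The fingers move at their own pace and stop on an object; the grip force is fixed at half the most. Time passes only in rows, so rows that do not move let the fingers close. It gives the time, the measured TCP pose, the force and the opening at its end, in the units of the state.
- bot.state(): the state, without advancing time (a new reading comes with each control period).
- bot.capture(name): name is "side" or "top"; returns (picture, depth): 480x640x3 uint8, red, green, blue; 480x640 float32, mm along the optical axis (not along the pixel's ray), 0 where there is no reading.
- bot.camera_model(name): a dict with "K" (3x3 intrinsics, pixels), "rvec" (rotation vector, rad) and "tvec" (3), from world to camera coordinates, as OpenCV has them. Camera axes: x right, y down, z forward; pixel columns grow to the right and rows downward; lengths in mm; the calibration is good to about 2 mm. A picture is of the moment at which its call begins. camera_model takes no time and is no camera call.
- bot.hand_in(): hands the job in, once; it reports no verdict.
The state is a dict: "clock": time; "joint_pos": joint angles; "qd": joint speeds; "joint_torque": joint torques, N m; "ee_pos": TCP position; "ee_rot": TCP orientation; "ft_force": force on the tool from outside, world axes, zero at the start; "torque": the same for the moment, N m; "grip_width": opening from 0.0 (shut) to 1.0 (fully open).
Only numpy, scipy, OpenCV 4.12 (cv2) and the standard library are available. Lean on these libraries where they do the work, as an engineer would, in place of code of your own. Each camera call takes 0.05 s, during which the arm holds its last target.

## Task

Bring the orange cartridge of the colour dispenser over the spout: push the turret round by its protruding tabs until the orange tab lines up with the red arrow, then move clear. Only push with the outside of the fingers: do not pinch a tab, touch the cartridges or flick the turret so that it spins, and leave the sample tin, the other two tins and the jar where they stand.

Things in the scene. Friction and masses are not known exactly. Their poses are not given: they have to be found in the camera images.
- dispenser: Fixed colour dispenser, 0.17 m tall. Origin: underside of its stand, on the turret's vertical axis; z up; its -x axis points to the red arrow. Stand: grey plate 12 mm thick, x -125 to +95 mm, y +-75 mm; white column of radius 30 mm; a dark spout arm (16 mm wide, z 95 to 107 mm) runs from the column to -x and carries the red arrow.
- turret_axis (a point): Point on the turret's axis, fixed, 150 mm above the work surface. The turret is an aluminium disc of radius 86 mm, z 115 to 125 mm, carrying six cartridges and six upright tabs, one every 60 degrees, each coloured like its cartridge; counter-clockwise from above: orange, white, green, black, blue, purple.
- arrow_point (a point): Just ahead of the tip of the red arrow (a level 45 mm cone, 26 mm thick, pointing at the axis), fixed, 125 mm from the axis, 101 mm above the work surface. The arrow's top is at 114 mm, below the tabs, so it does not hinder fingertips held above 120 mm.
- orange_tab (a point): Centre of the outer end of the orange tab, 125 mm from the axis, 138 mm above the work surface; turns with the turret. It lines up when directly above arrow_point. Every tab is an upright radial plate, 8 mm thick, from 80 to 125 mm from the axis, 118 to 158 mm above the work surface; the gaps between tabs are empty and open to above.
- turret (a joint): Turret angle in rad, counter-clockwise from above positive; 0 (or any whole turn) is the orange tab over the arrow. Turns without stops in both directions, no clicks; friction of 0.22 N m (about 2 N at a tab) holds it where it is left.
- cartridges: The six upright cartridges fixed on the turret disc, 31 mm wide, 55 mm from the axis, from 125 to 166 mm above the work surface (with their narrower caps). Not to be touched. Origin and axes: turret axis at the level of the work surface.
- tabs_ccw_face: The halves of the six tabs that face counter-clockwise (seen from above), 4 mm thick. Origin on the turret axis at the level of the work surface. Pushing here turns the turret clockwise.
- tabs_cw_face: The halves of the six tabs that face clockwise, 4 mm thick; same origin. Pushing here turns the turret counter-clockwise. Fingers that press on both halves at once are pinching.
- sample_tin: Open steel tin, 60 mm wide, 60 mm tall, loose, standing on the stand's plate under the spout; leave alone. Origin: centre of its underside.
- paint_tin: Steel paint tin with white band, 90 mm wide, 110 mm tall, loose on the table; leave alone. Origin: centre of its underside.
- small_tin: Steel tin with blue band, 64 mm wide, 80 mm tall, loose; leave alone. Origin: centre of its underside.
- jar: Amber jar, 60 mm wide, 85 mm tall, loose; leave alone. Origin: centre of its underside.

How it is judged (in metres and radians):
On the way:
1. a tab of the turret is pushed with the fingers ((contact force between the fingers and tabs_ccw_face above 0.5 N or contact force between the fingers and tabs_cw_face above 0.5 N)), for 0.02 s.
At the end, for the whole second after the job is handed in: The orange tab's end stands within 11 mm (5 degrees) of the arrow's line, the turret is at rest, and the sample tin, paint tin, small tin and jar are within 12 mm of where they started (horizontal distance between orange_tab and arrow_point below 0.011 m and velocity of joint turret between -0.03 and 0.03 rad/s and distance of each of sample_tin, paint_tin, small_tin, jar from where it was at the start of the episode below 0.012 m); the robot touches nothing.
It fails at once if a tab is pinched: the fingers press both of its sides at once (over 2 N each) (contact force between the fingers and tabs_ccw_face above 2 N and contact force between the fingers and tabs_cw_face above 2 N).
It fails at once if the cartridges are pushed or gripped (over 2 N) (contact force between cartridges and anything else above 2 N).
It fails at once if the turret is flicked (faster than 2.5 rad/s) (velocity of joint turret above 2.5 rad/s or velocity of joint turret below -2.5 rad/s).
It fails at once if a tin or the jar is lifted or pushed away (over 20 mm) (distance of any of sample_tin, paint_tin, small_tin, jar from where it was at the start of the episode above 0.02 m).
It also fails if it takes over 64 s, if anything falls off the work surface, if the arm or the gripper's body presses on something with over 40 N, if the wrist force passes 120 N, or if a joint passes its speed limit or range.

## Working session

There is one attempt and no reset: what is moved stays moved. The work goes in short steps, Python scripts to look and compute and a tool call to move; the robot and the scene stay as the last step left them, time stands still between calls to the robot, and variables do not carry over. Pictures are saved under pics/ and viewed, and the job is handed in when it is done.

Besides the shell and the picture viewer there is one more tool, called after ">>>" by a JSON object that holds its "api" and its "payload", one argument or row to a line. send_rows: Moves the arm, as the interface text tells. Its arguments: {"type":"object","properties":{"gripper":{"type":"array","items":{"type":"number"}},"dp":{"type":"array","items":{"type":"array","items":{"type":"number"}}},"turn":{"type":"array","items":{"type":"number"}}},"required":["gripper","dp","turn"]}

```bash
mkdir -p pics; python3 - <<'E'
from cell import bot
import cv2,numpy as np
for n in("top","side"):
    p,d=bot.capture(n); cv2.imwrite(f"pics/{n}0.png",p[:,:,::-1]); np.savez(f"{n}0.npz",p=p,d=d)
    m=bot.camera_model(n); R=cv2.Rodrigues(np.array(m["rvec"],float))[0]; print(n,m["K"],(-R.T@np.array(m["tvec"]).ravel()).round(),R.round(2).tolist())
s=bot.state();print({k:np.round(s[k],3).tolist() for k in("clock","ee_pos","ee_rot","grip_width","ft_force")})
E
```

```text
top [[583.95604856   0.         314.5072861 ]
 [  0.         583.95604856 238.35245267]
 [  0.           0.           1.        ]] [ 225.  -25. 1454.] [[-0.01, -1.0, 0.0], [-0.97, 0.0, -0.23], [0.23, -0.0, -0.97]]
side [[476.18358245   0.         311.03495345]
 [  0.         476.18358245 239.15083635]
 [  0.           0.           1.        ]] [ 452. -669.  944.] [[0.99, -0.11, -0.02], [-0.1, -0.78, -0.62], [0.06, 0.62, -0.78]]
{'clock': 0.1, 'ee_pos': [290.5, -580.826, 230.475], 'ee_rot': [[0.894, 0.447, -0.001], [0.447, -0.894, 0.001], [-0.0, -0.002, -1.0]], 'grip_width': 1.0, 'ft_force': [-1.165, -0.392, -0.0]}
```

```bash
ls .
```

```text
pics
side0.npz
top0.npz
```

View pics/top0.png

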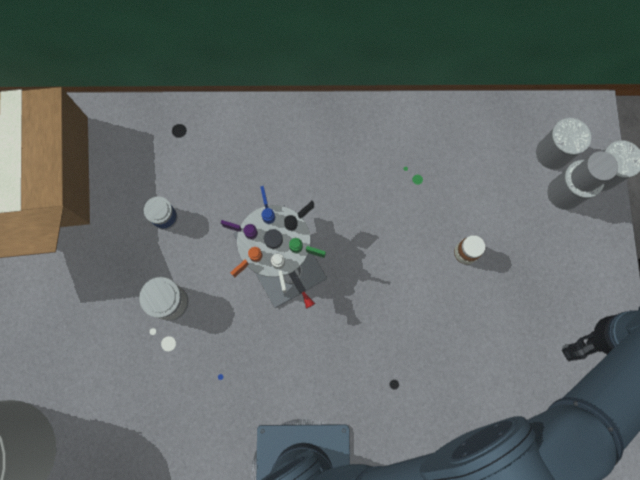

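View pics/side0.png

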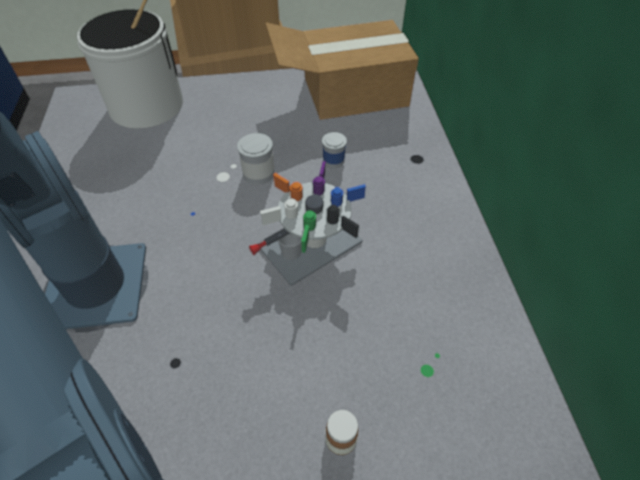

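The top view shows the turret at about px (273,240), the orange tab at (240,268), white at (283,285) and the red arrow at (308,300). Orange therefore needs roughly 80° counter-clockwise. I'll measure this next.

```bash
cat > h.py <<'E'
from cell import bot
import cv2,numpy as np
def world(n,d,mask=None):
    m=bot.camera_model(n);K=m["K"];R=cv2.Rodrigues(np.array(m["rvec"],float))[0];t=np.array(m["tvec"],float).reshape(3)
    v,u=np.mgrid[0:480,0:640]
    c=np.stack([(u-K[0][2])/K[0][0]*d,(v-K[1][2])/K[1][1]*d,d],-1)
    return (c-t)@R
def segs(n,p,d,axis=None):
    W=world(n,d); hsv=cv2.cvtColor(p,cv2.COLOR_RGB2HSV).astype(int);H,S,V=hsv[...,0],hsv[...,1],hsv[...,2]
    ok=(d>0)
    cols={"red":((H<5)|(H>174))&(S>140)&(V>80),"orange":(H>5)&(H<16)&(S>150)&(V>90),"green":(H>50)&(H<80)&(S>120),"blue":(H>105)&(H<122)&(S>140),"purple":(H>128)&(H<160)&(S>80)}
    return W,{k:m&ok for k,m in cols.items()}
E
python3 - <<'E'
from h import *
for n in("top","side"):
    z=np.load(n+"0.npz");W,s=segs(n,z["p"],z["d"])
    print(n)
    Z=W[...,2]
    for k,m in s.items():
        m=m&(Z>80)&(Z<175)&(W[...,0]>250)&(W[...,0]<700)&(abs(W[...,1])<400)
        if k!="red": m&=Z>120
        q=W[m]
        if len(q): print(k,len(q),q.mean(0).round(),q.min(0).round(),q.max(0).round())
    # disc: z 112-130 fit circle
    # disc centre via height band
    m=(Z>110)&(Z<130)&(W[...,0]>250)&(W[...,0]<650)&(abs(W[...,1])<300); q=W[m]; print("disc",len(q),q.mean(0).round(), q.min(0).round(),q.max(0).round())
    m=(Z>135)&(Z<175)&(W[...,0]>250)&(W[...,0]<650)&(W[...,1]>-100)&(W[...,1]<250); q=W[m]; print("tabs",len(q),q.mean(0).round(), q.min(0).round(),q.max(0).round())
E
```

```text
top
red 69 [390. -12. 109.] [377. -25. 100.] [410.  -2. 117.]
orange 179 [479. 119. 162.] [445.  94. 145.] [504. 158. 173.]
green 177 [505.  -3. 161.] [489. -51. 147.] [525.  27. 172.]
blue 158 [593.  80. 162.] [568.  66. 152.] [650.  94. 174.]
purple 205 [549. 136. 160.] [531. 106. 142.] [570. 185. 173.]
disc 2752 [521.  67. 125.] [374. -51. 110.] [633. 300. 130.]
tabs 1898 [527.  66. 157.] [407. -53. 135.] [650. 186. 174.]
side
red 64 [391. -17. 109.] [378. -30. 102.] [409.  -4. 113.]
orange 292 [477. 119. 151.] [446.  88. 126.] [505. 157. 170.]
green 254 [508. -10. 156.] [491. -56. 123.] [525.  55. 170.]
blue 325 [609.  78. 150.] [572.  60. 126.] [650.  95. 171.]
purple 216 [550. 123. 156.] [535. 102. 133.] [572. 185. 170.]
disc 1985 [526.  49. 124.] [373. -55. 110.] [650. 300. 130.]
tabs 2343 [530.  57. 153.] [409. -56. 135.] [650. 185. 171.]
```

```bash
python3 - <<'E'
import cv2
for n,(x,y,w,h) in {"top":(205,170,140,150),"side":(230,140,150,150)}.items():
    i=cv2.imread(f"pics/{n}0.png")[y:y+h,x:x+w]; cv2.imwrite(f"pics/{n}0z.png",cv2.resize(i,None,fx=4,fy=4,interpolation=cv2.INTER_CUBIC))
E
```

```text
(no output)
```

View pics/top0z.png

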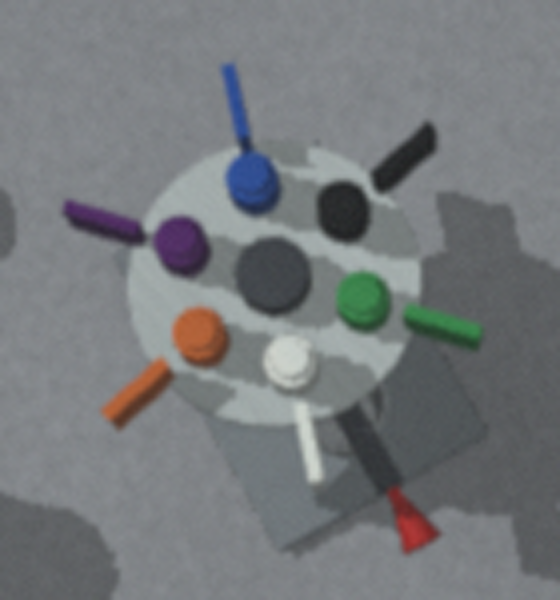

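```bash
cat >> h.py <<'E'
from scipy.optimize import least_squares
def fit(n,p,d,guess=(527,66,None),verbose=True):
    W,s=segs(n,p,d); Z=W[...,2]; c0=np.array(guess[:2])
    r=np.hypot(W[...,0]-c0[0],W[...,1]-c0[1])
    idx={"orange":0,"green":2,"blue":4,"purple":5}
    P=[];A=[]
    for k,i in idx.items():
        m=s[k]&(Z>(145 if n=="top" else 130))&(Z<166)&(r>84)&(r<130)
        q=W[m][:,:2]; P.append(q);A.append(np.full(len(q),i*np.pi/3))
    P=np.vstack(P);A=np.hstack(A)
    m=s["orange"]&(r>84)&(r<130)&(Z>130);o=W[m].mean(0)-[*c0,0]
    th=np.arctan2(o[1],o[0])
    def f(x):
        a=x[2]+A;v=P-x[:2]
        return -np.sin(a)*v[:,0]+np.cos(a)*v[:,1]
    x=least_squares(f,[*c0,th],loss="soft_l1",f_scale=3).x
    m=s["red"]&(Z>95)&(Z<118)&(r>115)&(r<190);q=W[m][:,:2]-x[:2];ar=np.arctan2(*q.mean(0)[::-1])
    if verbose: print(n,len(P),"axis",x[:2].round(1),"orange deg",np.degrees(x[2]).round(1),"arrow deg",np.degrees(ar).round(1),"arrow r",np.linalg.norm(q,axis=1).min().round(),np.linalg.norm(q,axis=1).max().round(),"res",np.abs(f(x)).mean().round(1), "to go ccw",np.degrees((ar-x[2])%(2*np.pi)).round(1))
    return x,ar
E
python3 - <<'E'
from h import *
for n in("top","side"):
    z=np.load(n+"0.npz");x,ar=fit(n,z["p"],z["d"])
    W=world(n,z["d"]);Z=W[...,2]
    r=np.hypot(W[...,0]-x[0],W[...,1]-x[1])
    m=(Z>100)&(Z<130)&(r<110); q=W[m][:,:2]
    print("disc circ",cv2.minEnclosingCircle(W[(Z>118)&(Z<130)&(r<88)][:,:2].astype(np.float32)))
    m=(Z>5)&(Z<20)&(r<170);print("plate",cv2.minAreaRect(W[m][:,:2].astype(np.float32)),W[m][:,2].mean())
    for nm,(lo,hi,box) in {"paint":(95,125,(350,500,170,400)),"small":(70,95,(520,650,200,400))}.items():
        m=(Z>lo)&(Z<hi)&(W[...,0]>box[0])&(W[...,0]<box[1])&(W[...,1]>box[2])&(W[...,1]<box[3])
        print(nm,m.sum(),cv2.minEnclosingCircle(W[m][:,:2].astype(np.float32)))
E
```

```text
top 236 axis [528.3  66.1] orange deg 132.3 arrow deg -150.6 arrow r 136.0 172.0 res 2.0 to go ccw 77.1
disc circ ((528.210693359375, 65.96385955810547), 87.45960235595703)
plate ((528.6189575195312, 66.16404724121094), (335.1800537109375, 335.50408935546875), 38.16654968261719) 10.693521335939367
paint 1276 ((400.9600524902344, 330.2876281738281), 47.05839538574219)
small 571 ((619.1416015625, 354.6398620605469), 34.32284927368164)
side 399 axis [530.8  62.5] orange deg 132.4 arrow deg -150.4 arrow r 138.0 172.0 res 1.6 to go ccw 77.3
disc circ ((530.6947021484375, 62.28602981567383), 87.8701400756836)
plate ((538.3548583984375, 12.648406982421875), (293.34942626953125, 232.72657775878906), 15.808084487915039) 11.846530237475935
paint 723 ((401.96966552734375, 329.5558166503906), 49.621185302734375)
small 320 ((621.55517578125, 353.642578125), 35.789039611816406)
```

Both cameras agree: axis at about (529.5, 64.5), orange at 132°, arrow at −150.5°, so 77° counter-clockwise. I'll push green's clockwise face (green is at −108°) with the shut fingers, along an arc that is in reach and free of obstacles.

>>> {"api": "send_rows", "payload": {
  "gripper": [0, 0, 0, 0, 0, 0, 0, 0, 0, 0, 0, 0],
  "dp": [
    [0.5, 1.5, 0],
    [1, 3.3, 0],
    [1, 3.3, 0],
    [1, 3.3, 0],
    [1, 3.3, 0],
    [1, 3.3, 0],
    [1, 3.3, 0],
    [1, 3.3, 0],
    [1, 3.3, 0],
    [1, 3.3, 0],
    [1, 3.3, 0],
    [1, 3.3, 0]
  ],
  "turn": [2.5, 2.5, 2.5, 2.5, 2.5, 2.5, 2.5, 2.5, 2.5, 2.5, 2.5, 2.5]
}}

```text
clock: 1.1
ee_pos: [405.7, -201.6, 231.2]
ee_rot: [[0.549, 0.836, -0.0], [0.836, -0.549, -0.0], [-0.0, -0.0, -1.0]]
ft_force: [1.4, -1.4, -0.4]
grip_width: 0.0
```

>>> {"api": "send_rows", "payload": {
  "gripper": [0, 0, 0, 0, 0, 0, 0, 0, 0, 0],
  "dp": [
    [1, 3, 0],
    [1, 3, 0],
    [1, 3, 0],
    [1, 3, 0],
    [1, 3, 0],
    [0.8, 2.7, 0],
    [0, 0, 0],
    [0, 0, 0],
    [0, 0, 0],
    [0, 0, 0]
  ],
  "turn": [2.5, 2.5, 2.5, 2.5, 2.5, 2.5, 0, 0, 0, 0]
}}

```text
clock: 1.93
ee_pos: [463.3, -27.7, 231.1]
ee_rot: [[0.318, 0.948, -0.001], [0.948, -0.318, -0.001], [-0.001, -0.001, -1.0]]
ft_force: [0.3, -0.4, -1.3]
grip_width: 0.0
```

```bash
python3 - <<'E'
from h import *
p,d=bot.capture("side");cv2.imwrite("pics/s1.png",cv2.resize(p[100:320,180:440,::-1],None,fx=2.7,fy=2.7,interpolation=cv2.INTER_CUBIC))
print(bot.state()["ee_pos"])
E
```

```text
[463.33880987 -27.7752193  231.13478875]
```

View pics/s1.png

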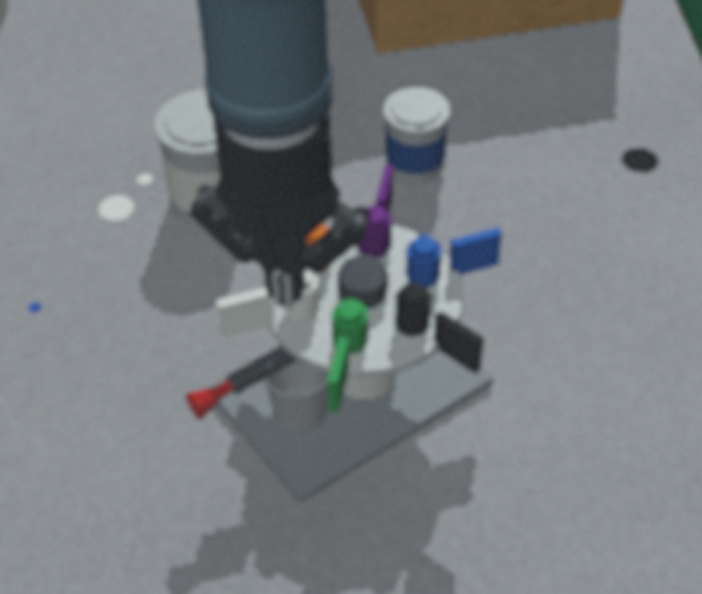

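The shut fingertips are at px (285,300), above the gap between white (245,310) and green (340,370). The knuckles stick out sideways, so I'll measure how far above the tips they sit.

```bash
python3 - <<'E'
from h import *
p,d=bot.capture("side");W=world("side",d)
s=bot.state();q=(W.reshape(-1,3)-s["ee_pos"])@np.array(s["ee_rot"])
q=q[(d.ravel()>0)&(q[:,2]>-120)&(q[:,2]<10)&(abs(q[:,0])<60)&(abs(q[:,1])<90)]
for z in range(-120,10,10):
    m=(q[:,2]>=z)&(q[:,2]<z+10)
    if m.sum():print(z,m.sum(),q[m].min(0).round(),q[m].max(0).round())
E
```

```text
-120 79 [ -12.  -41. -120.] [   8.   42. -110.]
-110 205 [ -21.  -47. -110.] [   8.   51. -100.]
-100 296 [ -21.  -60. -100.] [ 13.  62. -90.]
-90 212 [-18. -60. -90.] [ 14.  62. -80.]
-80 183 [-19. -54. -80.] [  8.  55. -70.]
-70 128 [-18. -44. -70.] [ 11.  48. -60.]
-60 195 [-14. -39. -60.] [ 13.  37. -50.]
-50 90 [-14. -28. -50.] [  8.  33. -40.]
-40 45 [-12. -12. -40.] [ -0.  14. -30.]
-30 55 [-13. -13. -30.] [  7.  15. -20.]
-20 50 [-12. -11. -20.] [  6.  15. -10.]
-10 24 [-12. -12. -10.] [-5. 13. -1.]
```

The finger profile is ±14 mm for the last 40 mm, so a tip height of 138 is clear. Going down.

>>> {"api": "send_rows", "payload": {
  "gripper": [0, 0, 0, 0, 0, 0, 0, 0],
  "dp": [
    [0, 0, -2],
    [0, 0, -2],
    [0, 0, -2],
    [0, 0, -1.5],
    [0, 0, -1.2],
    [0, 0, -0.6],
    [0, 0, 0],
    [0, 0, 0]
  ],
  "turn": [0, 0, 0, 0, 0, 0, 0, 0]
}}

```text
clock: 2.7
ee_pos: [463.9, -26.7, 138.5]
ee_rot: [[0.317, 0.949, -0.0], [0.949, -0.317, -0.0], [-0.0, -0.0, -1.0]]
ft_force: [-0.4, 0.2, -0.1]
grip_width: 0.003
```

```bash
python3 - <<'E'
import numpy as np
C=np.array([529.5,64.5]);r=112;off=0
# TCP arc from -126 to final; contact offset 18.5mm
th=np.radians(np.arange(-126,-30,4))
P=C+r*np.c_[np.cos(th),np.sin(th)]
for a,p,dd in zip(np.degrees(th),P,np.vstack([[0,0],np.diff(P,axis=0)])): print(round(a),p.round(1),(dd/10).round(2))
print(np.degrees(np.arcsin(18.5/r)))
E
```

```text
-126 [463.7 -26.1] [0. 0.]
-122 [470.1 -30.5] [ 0.65 -0.44]
-118 [476.9 -34.4] [ 0.68 -0.39]
-114 [483.9 -37.8] [ 0.7  -0.34]
-110 [491.2 -40.7] [ 0.72 -0.29]
-106 [498.6 -43.2] [ 0.74 -0.24]
-102 [506.2 -45.1] [ 0.76 -0.19]
-98 [513.9 -46.4] [ 0.77 -0.14]
-94 [521.7 -47.2] [ 0.78 -0.08]
-90 [529.5 -47.5] [ 0.78 -0.03]
-86 [537.3 -47.2] [0.78 0.03]
-82 [545.1 -46.4] [0.78 0.08]
-78 [552.8 -45.1] [0.77 0.14]
-74 [560.4 -43.2] [0.76 0.19]
-70 [567.8 -40.7] [0.74 0.24]
-66 [575.1 -37.8] [0.72 0.29]
-62 [582.1 -34.4] [0.7  0.34]
-58 [588.9 -30.5] [0.68 0.39]
-54 [595.3 -26.1] [0.65 0.44]
-50 [601.5 -21.3] [0.62 0.48]
-46 [607.3 -16.1] [0.58 0.52]
-42 [612.7 -10.4] [0.54 0.56]
-38 [617.8  -4.5] [0.5 0.6]
-34 [622.4   1.9] [0.46 0.63]
9.50760819957651
```

>>> {"api": "send_rows", "payload": {
  "gripper": [0, 0, 0, 0, 0, 0, 0, 0, 0, 0],
  "dp": [
    [0.32, -0.22, 0],
    [0.33, -0.22, 0],
    [0.34, -0.2, 0],
    [0.34, -0.19, 0],
    [0.35, -0.17, 0],
    [0.35, -0.17, 0],
    [0.36, -0.15, 0],
    [0.36, -0.14, 0],
    [0, 0, 0],
    [0, 0, 0]
  ],
  "turn": [0, 0, 0, 0, 2, 2, 2, 2, 0, 0]
}}

```text
clock: 3.53
ee_pos: [491.6, -41.1, 138.4]
ee_rot: [[0.182, 0.983, 0.0], [0.983, -0.182, 0.0], [0.0, 0.0, -1.0]]
ft_force: [-0.3, 0.6, -0.1]
grip_width: -0.002
```

```bash
python3 - <<'E'
from h import *
p,d=bot.capture("side");fit("side",p,d);cv2.imwrite("pics/s2.png",cv2.resize(p[100:320,180:440,::-1],None,fx=2.7,fy=2.7,interpolation=cv2.INTER_CUBIC))
E
```

```text
side 284 axis [530.4  62.5] orange deg 139.2 arrow deg -150.2 arrow r 137.0 172.0 res 1.5 to go ccw 70.5
```

View pics/s2.png

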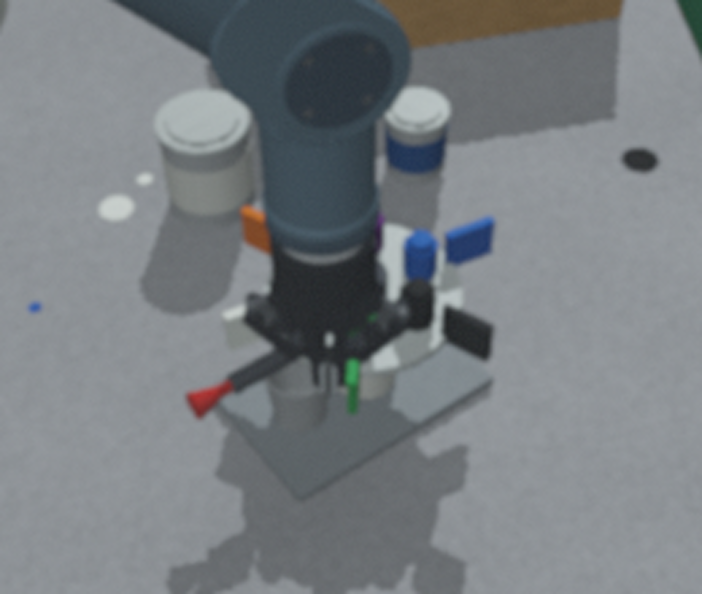

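The push works: the fingers are against green (352,385), the turret has moved 7° and 70° remain. The offset from TCP angle to tab is about 9.2°. I'll go on along the arc.

>>> {"api": "send_rows", "payload": {
  "gripper": [0, 0, 0, 0, 0, 0, 0, 0, 0, 0, 0, 0],
  "dp": [
    [0.37, -0.13, 0],
    [0.37, -0.11, 0],
    [0.38, -0.1, 0],
    [0.38, -0.09, 0],
    [0.77, -0.14, 0],
    [0.78, -0.08, 0],
    [0.78, -0.03, 0],
    [0.78, 0.03, 0],
    [0.78, 0.08, 0],
    [0.77, 0.14, 0],
    [0.38, 0.09, 0],
    [0.38, 0.1, 0]
  ],
  "turn": [2, 2, 2, 2, 4, 4, 4, 4, 4, 4, 2, 2]
}}

```text
clock: 4.58
ee_pos: [560.2, -43.9, 138.1]
ee_rot: [[-0.432, 0.902, -0.001], [0.902, 0.432, -0.001], [-0.0, -0.001, -1.0]]
ft_force: [-1.2, -1.6, 1.0]
grip_width: 0.002
```

>>> {"api": "send_rows", "payload": {
  "gripper": [0, 0, 0, 0, 0, 0, 0, 0, 0, 0, 0, 0],
  "dp": [
    [0.37, 0.12, 0],
    [0.37, 0.12, 0],
    [0.36, 0.14, 0],
    [0.36, 0.15, 0],
    [0.35, 0.17, 0],
    [0.35, 0.17, 0],
    [0.34, 0.19, 0],
    [0.34, 0.2, 0],
    [0.33, 0.22, 0],
    [0.32, 0.22, 0],
    [0, 0, 0],
    [0, 0, 0]
  ],
  "turn": [2, 2, 2, 2, 2, 2, 2, 2, 2, 2, 0, 0]
}}

```text
clock: 5.58
ee_pos: [595.3, -26.3, 138.2]
ee_rot: [[-0.713, 0.701, -0.0], [0.701, 0.713, 0.0], [0.0, 0.0, -1.0]]
ft_force: [-0.6, -0.1, 0.4]
grip_width: 0.0
```

```bash
python3 - <<'E'
from h import *
for n in("side","top"):
    p,d=bot.capture(n);fit(n,p,d);cv2.imwrite(f"pics/{n}3.png",cv2.resize(p[100:320,180:440,::-1],None,fx=2.7,fy=2.7,interpolation=cv2.INTER_CUBIC))
E
```

```text
side 349 axis [530.5  62.6] orange deg -166.0 arrow deg -150.3 arrow r 138.0 172.0 res 1.5 to go ccw 15.7
top 190 axis [528.4  66.1] orange deg -165.9 arrow deg -150.6 arrow r 137.0 172.0 res 1.9 to go ccw 15.3
```

View pics/side3.png

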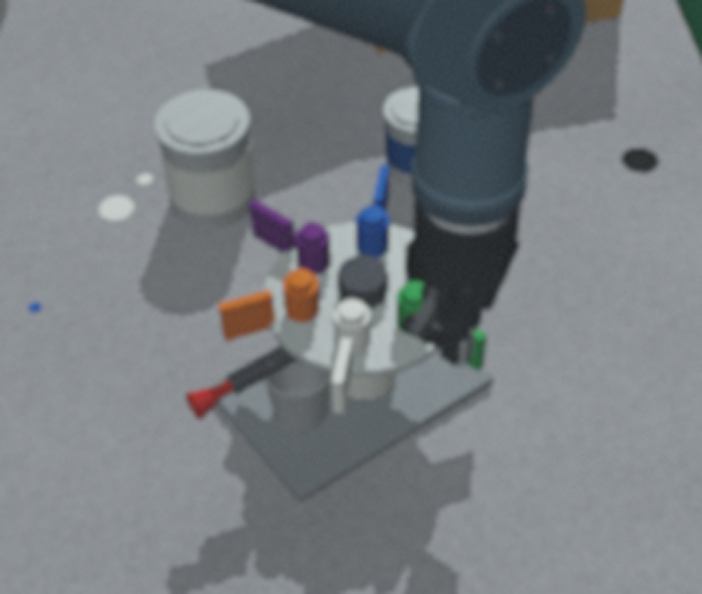

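View pics/top3.png

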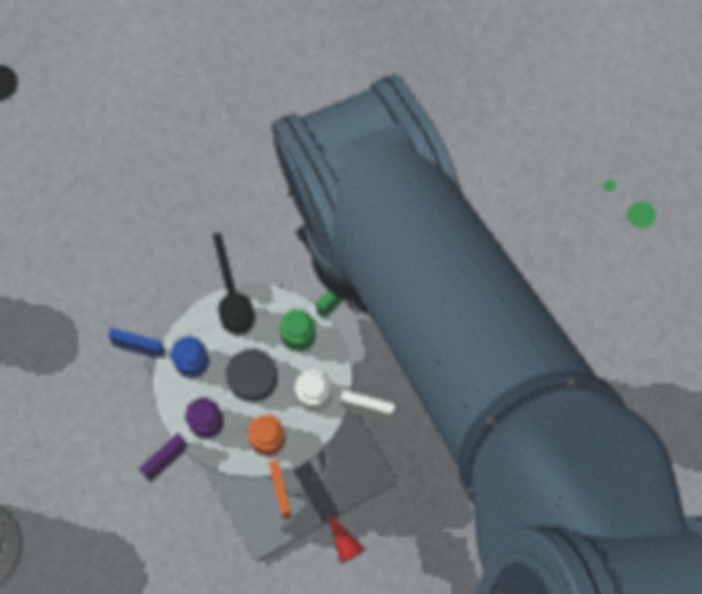

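Orange (250,315 in the side view) is now at −166°, with 15.5° to go by both cameras. Finishing slowly.

>>> {"api": "send_rows", "payload": {
  "gripper": [0, 0, 0, 0, 0, 0, 0, 0, 0, 0, 0],
  "dp": [
    [0.31, 0.24, 0],
    [0.31, 0.24, 0],
    [0.29, 0.26, 0],
    [0.29, 0.26, 0],
    [0.27, 0.28, 0],
    [0.27, 0.28, 0],
    [0.15, 0.17, 0],
    [0.15, 0.17, 0],
    [0.15, 0.17, 0],
    [0, 0, 0],
    [0, 0, 0]
  ],
  "turn": [2, 2, 2, 2, 2, 2, 1.2, 1.2, 1.1, 0, 0]
}}

```text
clock: 6.6
ee_pos: [617.3, -5.4, 138.3]
ee_rot: [[-0.875, 0.484, 0.0], [0.484, 0.875, 0.0], [-0.0, 0.0, -1.0]]
ft_force: [0.2, -0.8, -0.4]
grip_width: -0.003
```

```bash
python3 - <<'E'
from h import *
for n in("side","top"):
    p,d=bot.capture(n);fit(n,p,d)
E
```

```text
side 333 axis [531.1  62.9] orange deg -150.3 arrow deg -150.4 arrow r 136.0 173.0 res 1.5 to go ccw 359.9
top 212 axis [528.3  65.9] orange deg -150.5 arrow deg -150.6 arrow r 136.0 173.0 res 2.0 to go ccw 359.9
```

Aligned within 0.1°. I'll back off tangentially, then go up and away.

>>> {"api": "send_rows", "payload": {
  "gripper": [0, 0, 0, 0, 0, 0, 0, 0, 0, 0, 0, 0],
  "dp": [
    [-0.2, -0.4, 0],
    [-0.2, -0.4, 0],
    [-0.2, -0.4, 0],
    [-0.2, -0.4, 0],
    [0, 0, 1],
    [0, 0, 2],
    [0, 0, 2],
    [0, 0, 2],
    [0, 0, 2],
    [0, 0, 2],
    [0, -2, 0],
    [0, -3, 0]
  ],
  "turn": [0, 0, 0, 0, 0, 0, 0, 0, 0, 0, 0, 0]
}}

```text
clock: 7.7
ee_pos: [610.4, -67.7, 251.4]
ee_rot: [[-0.878, 0.478, 0.004], [0.478, 0.878, 0.002], [-0.003, 0.004, -1.0]]
ft_force: [0.5, 0.5, -0.6]
grip_width: 0.002
```

>>> {"api": "send_rows", "payload": {
  "gripper": [0, 0, 0, 0, 0, 0, 0, 0, 0],
  "dp": [
    [0, -3, 0],
    [0, -3, 0],
    [0, -3, 0],
    [0, -3, 0],
    [0, -3, 0],
    [0, -2, 0],
    [0, 0, 0],
    [0, 0, 0],
    [0, 0, 0]
  ],
  "turn": [0, 0, 0, 0, 0, 0, 0, 0, 0]
}}

```text
clock: 8.45
ee_pos: [609.5, -240.2, 248.9]
ee_rot: [[-0.876, 0.483, 0.001], [0.483, 0.876, 0.001], [-0.0, 0.001, -1.0]]
ft_force: [0.3, 0.2, 0.0]
grip_width: 0.002
```

```bash
python3 - <<'E'
from h import *
for n in("side","top"):
    p,d=bot.capture(n);x,_=fit(n,p,d);cv2.imwrite(f"pics/{n}4.png",p[:,:,::-1])
    p0=np.load(n+"0.npz")["p"]
    W=world(n,d);Z=W[...,2]
    for nm,(lo,hi,box) in {"paint":(95,125,(350,500,170,400)),"small":(70,95,(520,650,200,400))}.items():
        m=(Z>lo)&(Z<hi)&(W[...,0]>box[0])&(W[...,0]<box[1])&(W[...,1]>box[2])&(W[...,1]<box[3])
        print(nm,m.sum(),cv2.minEnclosingCircle(W[m][:,:2].astype(np.float32)))
s=bot.state();print(s["ee_pos"],s["clock"])
E
```

```text
side 506 axis [530.8  62.8] orange deg -150.4 arrow deg -150.4 arrow r 135.0 172.0 res 1.5 to go ccw 360.0
paint 665 ((401.37457275390625, 330.58746337890625), 49.0223274230957)
small 0 ((0.0, 0.0), 0.0)
top 229 axis [528.5  66. ] orange deg -150.5 arrow deg -150.6 arrow r 136.0 173.0 res 1.9 to go ccw 359.9
paint 1279 ((400.90985107421875, 330.1875915527344), 47.19617462158203)
small 573 ((618.0556030273438, 355.22833251953125), 34.89771270751953)
[ 609.63360184 -239.63958564  248.81823683] 8.55
```

View pics/side4.png

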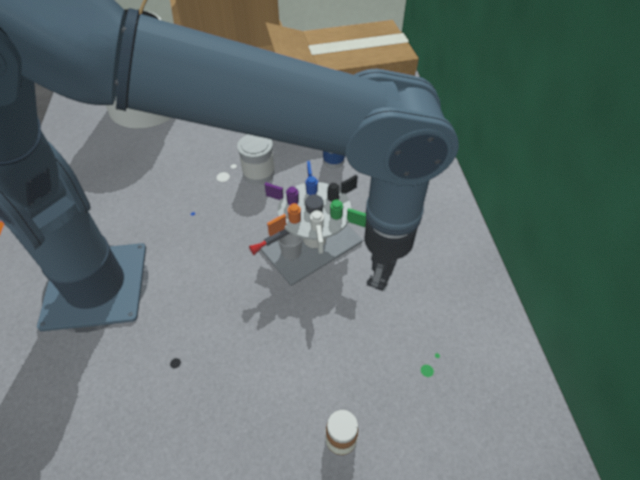

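View pics/top4.png

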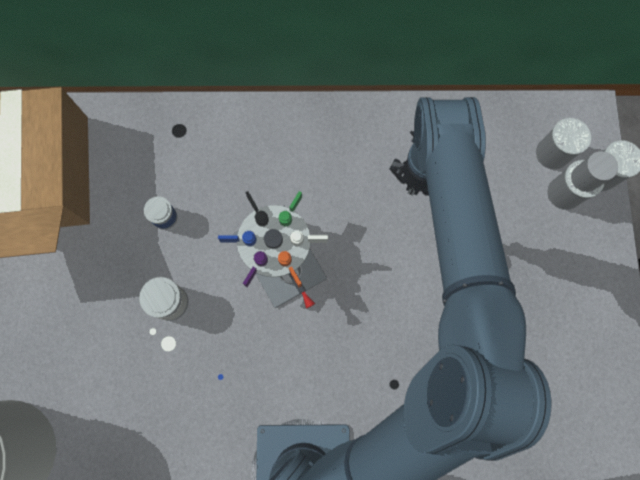

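The orange tab (px 297,275 in the top view) lies in line with the red arrow (308,300). The tins and jar stand where they did, and the arm is well clear, so I'm handing in.

```bash
python3 -c "
from cell import bot
print(bot.hand_in())"
```

```text
the job is handed in; nothing more can be done
None
```

The orange tab is lined up with the red arrow, and the job was handed in with the arm about 0.3 m clear of the turret. I pushed the green tab's clockwise face with the backs of the shut fingers, turning the turret about 77° counter-clockwise at no more than roughly 0.85 rad/s.

**Alignment:** after backing off, both cameras put the orange tab within 0.1° of the arrow's line; the limit is 5°. The two cameras' axis estimates differ by about 4 mm, but their angles agree.

**Tins and jar:** the paint tin measured within 1 mm of its start in both cameras. The small tin did too in the top view (about 1 mm), but the arm hid it from the side camera at the end. I checked the jar only by eye: it had not moved in the side view, and the arm hid it from above. I did not measure the sample tin. It was still under the spout in the side view, and the fingers stayed at 138 mm or higher, well above it.

**Forces and time:** the wrist force readings stayed below about 2 N. The clock showed 8.55 s at hand-in.

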